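# Square a coin tray into the photo stop and set the scale bar

## Task

Get the coin tray ready to be photographed: with the fingertips push it along the desk into the inside corner of the L-shaped metal stop until it sits flush against both arms, its long side on the long arm. Then push the small checked scale bar along the desk until it lies flat against the tray's free short side, the one away from the stop's short arm, without sticking out past either end of that side. Only push: do not lift or tip the tray or the bar, and leave the other things on the desk where they are.

Things in the scene. Friction and masses are not known exactly. Their poses are not given: they have to be found in the camera images.
- tray: Coin tray: white frame, red felt with rows of round wells and coins fixed in them. 120 (x) x 160 (y) x 16 high, straight upright sides, loose, about 0.3 to 0.6 kg. Origin: centre of the underside. It starts turned up to 0.3 rad against the stop, short of both arms. Sliding it takes up to about 12 N.
- stop: Fixed aluminium L-shaped corner stop, 16 high. Origin: its inside corner, at desk level. The long arm's inner face is this frame's plane x = 0, from the corner 130 mm along -y; the short arm's is y = 0, 100 mm along -x; both are 14 thick, outwards. The tray flush home has its axes parallel to the stop's and its origin at (-60, -80, 0) mm in this frame; its -y side (120 long) stays free.
- bar: Photographer's scale bar: aluminium strip 80 (x) x 16 (y) x 12 high, black checks on top, loose, 0.09 kg. Origin: centre of the underside. Starts well away on the tray's -y side, within 0.35 rad of parallel to the stop's x. Home against the tray's -y side, its origin is at y = -88 mm in the tray's frame, with x within 20 mm of 0.
- loupe: Bystander, loose: folding loupe, black cylinder 32 across and 24 high with a steel tab 10 wide reaching 47 mm to its -x (sizes in mm). Origin: centre of the underside. That is, of the black cylinder.
- capsule: Bystander, loose: flat clear coin capsule, disc 44 across, 7 high (sizes in mm). Origin: centre of the underside.
- tube: Bystander, loose: upright grey coin tube with a white cap, 33 across, 66 high (sizes in mm). Origin: centre of the underside.
- medal: Bystander, loose: copper medal lying flat, 54 across, 7 high (sizes in mm). Origin: centre of the underside.
- pencil: Bystander, loose: yellow pencil lying along its x, 161 long, 8 thick (sizes in mm). Origin: centre of the underside.
- eraser: Bystander, loose: white eraser 45 x 22 x 13 (sizes in mm). Origin: centre of the underside.
- flip_box: Bystander, loose: small cardboard box with a blue rim, 60 x 60 x 46 (sizes in mm). Origin: centre of the underside.
There are look-alikes about, which are no part of the job. Leave any turquoise look-alike of the tray alone.

How it is judged (in metres and radians):
On the way, in this order (a step that is already met when the one before it is completed fails the run):
1. the tray sits flush against both arms of the stop (x of tray in the frame of stop between -0.064 and -0.054 m and y of tray in the frame of stop between -0.084 and -0.074 m and angle between the x axis of tray and the x axis of stop, either way round below 0.04 rad and height (world z) of tray below 0.004 m and linear speed of tray below 0.01 m/s), for 0.2 s.
2. the scale bar lies flat along the tray's free short side (y of bar in the frame of tray between -0.093 and -0.082 m and x of bar in the frame of tray between -0.023 and 0.023 m and angle between the x axis of bar and the x axis of tray, either way round below 0.07 rad and height (world z) of bar below 0.004 m and linear speed of bar below 0.01 m/s), for 0.2 s.
At the end, for the whole second after the job is handed in: The tray lies on the desk within 4 mm of touching each arm of the stop and within 0.04 rad of parallel to it; the scale bar lies on the desk within 5 mm of the tray's free short side, within 0.07 rad of parallel to it, its ends not more than 3 mm past the ends of that side; both at rest (all of step 1 and all of step 2).
It fails at once if the tray is lifted off the desk or tipped (height (world z) of tray above 0.007 m or angle between tray's own z axis and vertical above 0.12 rad).
It fails at once if the scale bar is lifted off the desk or tipped (height (world z) of bar above 0.007 m or angle between bar's own z axis and vertical above 0.3 rad).
It fails at once if one of the other things on the desk is moved by more than 15 mm (distance of any of loupe, capsule, tube, medal, pencil, eraser, flip_box from where it was at the start of the episode above 0.015 m).
It also fails if it takes over 70 s, if anything falls off the work surface, if the arm or the gripper's body presses on something with over 40 N, if the wrist force passes 120 N, or if a joint passes its speed limit or range.

## Robot

A 6-joint arm with a two-finger parallel gripper is mounted at the origin on the work surface. World frame = base frame: x ahead of the robot, y to its left, z up, the work surface at z = 0. Lengths are in mm, angles in rad, forces in N, time in s.
With the tool pointing down it reaches from about 375 to 750 mm from the base axis. Payload 9 kg.
Tool frame: the origin (TCP) lies midway between the tips of the shut fingers; the grasp point (between the pads) lies 19 mm behind it (arm.grasp_offset is the distance from the TCP to the grasp point, in mm); z points along the fingers, y is the line along which they close (so a half turn about z gives the same grasp; the last joint's range is limited). The gripper opens to 85 mm and grips with 20 to 120 N. Pads are 22 mm wide; open, the fingers measure 114 mm over their backs; the gripper's body (76 mm by 85 mm) begins 54 mm behind the grasp point. The pads swing forward as they close: fully open they stand 13 mm farther back than shut.
Start: joints at [-0.218, 0.104, 0.097, 1.564, 0, 1.353], TCP at [600.033, 0.002, 209.631] pointing down, gripper open.
Joint ranges: [-2.99, 2.99], [-0.84, 1.86], [-1.1, 1.16], [-1.84, 2.11], [-1.51, 1.56], [-3.14, 3.14]. Speed limits (rad/s): [2.22, 2.22, 2.57, 3.14, 3.14, 3.14].

## Interface

Orientations are given as a rotation vector (axis times angle).
In Python, from cell import arm gives the robot as it stands. The module is installed in compiled form; this text tells all that it offers.
- The arm moves only by the tool send_rows, never from a script. Its argument "increments" is a list of rows, each a list of 7 numbers: the shift along the world's x, y, z in units of 25 mm (1.0 is 25 mm), then the turn, a rotation vector about the world's x, y, z in units of 8 degrees (1.0 is 8 degrees), then the closure in counts, from 0 (fully open) to 255 (shut). In form: [[tx, ty, tz, rx, ry, rz, hand], ...]. A call has 1 to 20 rows; each row shifts and turns the commanded pose from where the row before left it; what a row does not reach is not made up. A row lasts 1/10 s, in which the tool goes at most 50 mm and 8.59 degrees, less where a joint would pass 70% of its speed; a pose out of reach is approached as far as the arm can. A call is refused whole if a number of a shift passes 1 or a number of a turn 1, either way. A call with a gripper value outside its range is refused whole. The fingers move at their own pace and stop on an object; "newtons" is the grip in N (left out, the last holds). Time passes only in rows, so rows that do not move let the fingers close. It gives the time, the measured TCP pose, the force, the opening and the grip force at its end, in the units of the state.
- arm.sense(): the state, without advancing time (a new reading comes with each control period).
- arm.read_camera(name): name is "scene" or "side" or "wrist"; returns the picture (420x560x3 uint8, red, green, blue); there is no depth.
- arm.camera_info(name): a dict with "fx", "fy", "cx", "cy" (pixels), "k1" (the pictures are not rectified: a ray, as slopes to the right and down, at radius r is drawn at 1 + k1 r^2 times it, then the intrinsics apply), "camera_from_world" (4x4, takes a point from world to camera coordinates). Camera axes: x right, y down, z forward; pixel columns grow to the right and rows downward; lengths in mm; the calibration is good to about 2 mm. A picture is of the moment at which its call begins: read the wrist's pose just before it. camera_info takes no time and is no camera call; for the wrist camera it gives the pose at the moment of the call.
- arm.finish_job(): hands the job in; it is judged then, once.
Trained networks look in the newest picture that a camera, given by its name, has taken for a name from the list of things; names that differ only in an ending like _2 or _b are one class to them, and where a whole thing is asked for, a point or a joint stands for the part that bears it (a point fixed in the world has none). Each returns a list of dicts, best first, with "p" (0 to 1); they miss things now and then, are a little off and sometimes report something else, mostly with a low value. They report only what shows in the picture. A call takes as long as a camera call. They do not tell look-alikes from the thing itself.
- arm.search_frame(camera, thing): "centre" ([column, row] in pixels, amid what is visible of it).
- arm.landmark_of(camera, thing): "centre" ([column, row] in pixels: a listed point, or the origin of a listed thing).
The state is a dict: "time_s": time; "qpos": joint angles; "joint_vel": joint speeds; "joint_torque": joint torques, N m; "tool_pos": TCP position; "tcp_rot": TCP orientation; "contact_force": force on the tool from outside, world axes, zero at the start; "wrist_torque": the same for the moment, N m; "gripper_width": finger opening in mm; "grip_force": force on a finger pad.
Only numpy, scipy, OpenCV 4.12 (cv2) and the standard library are available. Lean on these libraries where they do the work, as an engineer would, in place of code of your own. Each camera call takes 0.05 s, during which the arm holds its last target. There are 200 camera calls.

## Working session

There is one attempt and no reset: what is moved stays moved. The work goes in short steps, Python scripts to look and compute and a tool call to move; the robot and the scene stay as the last step left them, time stands still between calls to the robot, and variables do not carry over. Pictures are saved under pics/ and viewed, at most 10 in all, crops included, and the job is handed in when it is done.

Besides the shell and the picture viewer there is one more tool, called after "Call:" as name(argument=value, ...), one argument or row to a line, values as JSON. send_rows: Moves the arm, as the interface text tells. Its arguments: {"type":"object","properties":{"increments":{"type":"array"},"newtons":{"type":"number"}},"required":["increments"]}

```bash
mkdir -p pics
cat > h.py <<'E'
import numpy as np, cv2
from cell import arm
def ray(ci,px):
    d=np.array([(px[0]-ci['cx'])/ci['fx'],(px[1]-ci['cy'])/ci['fy']]);u=d.copy()
    for _ in range(30): u=d/(1+ci['k1']*(u@u))
    M=np.array(ci['camera_from_world']);R=M[:3,:3];t=M[:3,3]
    return -R.T@t, R.T@np.array([u[0],u[1],1])
def p2w(ci,px,z):
    o,d=ray(ci,px);return (o+d*(z-o[2])/d[2])[:2]
def w2p(ci,P):
    M=np.array(ci['camera_from_world']);c=M[:3,:3]@np.array(P,float)+M[:3,3];u=c[:2]/c[2];u=u*(1+ci['k1']*(u@u))
    return np.array([u[0]*ci['fx']+ci['cx'],u[1]*ci['fy']+ci['cy']])
def save(cam,name):
    im=arm.read_camera(cam);cv2.imwrite('pics/'+name,im[:,:,::-1]);return im
E
python3 - <<'E'
from h import *
np.set_printoptions(precision=3,suppress=True)
a=save('scene','s0.png');b=save('side','d0.png')
cv2.imwrite('pics/both.png',cv2.resize(np.hstack([a,b])[:,:,::-1],(800,300)))
for c in ('scene','side'):
    ci=arm.camera_info(c);o,d=ray(ci,(280,210));print(c,o,d,ci['fx'],ci['k1'])
    for n in ('tray','stop','bar','loupe','capsule','tube','medal','pencil','eraser','flip_box'):
        print(n,[(np.round(r['centre']),round(r['p'],2),p2w(ci,r['centre'],0).round()) for r in arm.landmark_of(c,n)[:3]])
E
```

```text
scene [1157.494 -344.277  879.748] [-0.586  0.293 -0.756] 456.56632806019576 -0.027371472402579436
tray [(array([331., 233.]), 0.76, array([596.,  76.])), (array([273., 176.]), 0.69, array([355.,  36.])), (array([322., 127.]), 0.68, array([234., 258.]))]
stop [(array([406., 235.]), 0.86, array([684., 236.])), (array([437., 186.]), 0.24, array([586., 413.]))]
bar [(array([246., 276.]), 0.7, array([ 618., -161.]))]
loupe [(array([365., 166.]), 0.48, array([435., 282.]))]
capsule [(array([228., 216.]), 0.49, array([ 435., -129.]))]
tube [(array([192., 305.]), 0.72, array([ 636., -296.]))]
medal [(array([333., 301.]), 0.67, array([763., -16.]))]
pencil [(array([397., 156.]), 0.67, array([440., 388.]))]
eraser [(array([437., 187.]), 0.66, array([588., 410.]))]
flip_box [(array([106., 268.]), 0.63, array([ 454., -442.]))]
side [-128.355 -768.696  875.875] [ 0.522  0.551 -0.652] 533.1874815696052 -0.12495956445738443
tray [(array([262., 190.]), 0.96, array([594.,  62.])), (array([237., 349.]), 0.79, array([ 225., -271.])), (array([193., 237.]), 0.78, array([354.,  43.]))]
stop [(array([244., 152.]), 0.71, array([676., 230.])), (array([158., 180.]), 0.57, array([421., 294.]))]
bar [(array([332., 227.]), 0.83, array([ 619., -161.]))]
loupe [(array([159., 179.]), 0.72, array([423., 295.])), (array([260., 190.]), 0.53, array([591.,  68.]))]
capsule [(array([268., 258.]), 0.65, array([ 439., -131.])), (array([259., 192.]), 0.62, array([584.,  64.]))]
tube [(array([375., 250.]), 0.68, array([ 635., -283.]))]
medal [(array([327., 176.]), 0.61, array([764., -11.]))]
pencil [(array([142., 160.]), 0.62, array([438., 404.]))]
eraser [(array([185., 139.]), 0.68, array([594., 409.]))]
flip_box [(array([378., 336.]), 0.93, array([ 449., -441.])), (array([261., 187.]), 0.42, array([601.,  75.]))]
```

View pics/s0.png

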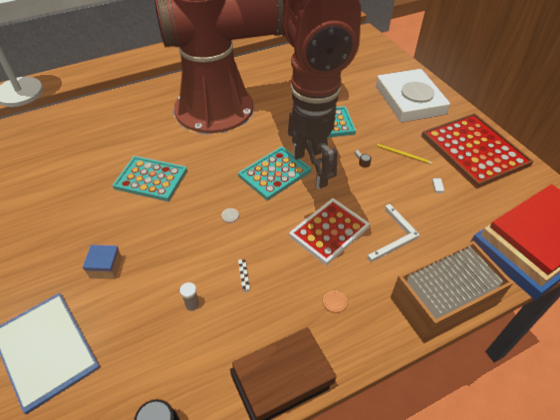

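View pics/d0.png

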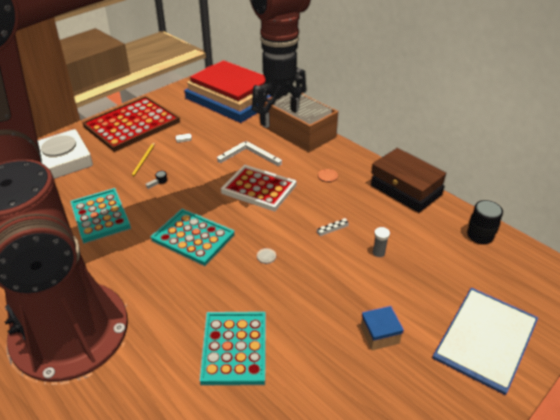

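The white-framed tray with red felt (scene 331,231; side 259,186) is the one meant. The three turquoise trays and the larger dark-framed red tray (scene 476,149) are look-alikes. The L-stop's corner is near scene (417,235), the bar is at (244,275). I'll enlarge to confirm.

Run:
```python
import cv2,numpy as np
a=cv2.imread('pics/s0.png')[190:300,225:435];b=cv2.imread('pics/d0.png')[132:242,210:350]
a=cv2.resize(a,None,fx=3.8,fy=3.8,interpolation=cv2.INTER_CUBIC)
cv2.imwrite('pics/c0.png',a)
b=cv2.resize(b,None,fx=5,fy=5,interpolation=cv2.INTER_CUBIC);cv2.imwrite('pics/c1.png',b)
```

```text
(no output)
```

View pics/c0.png

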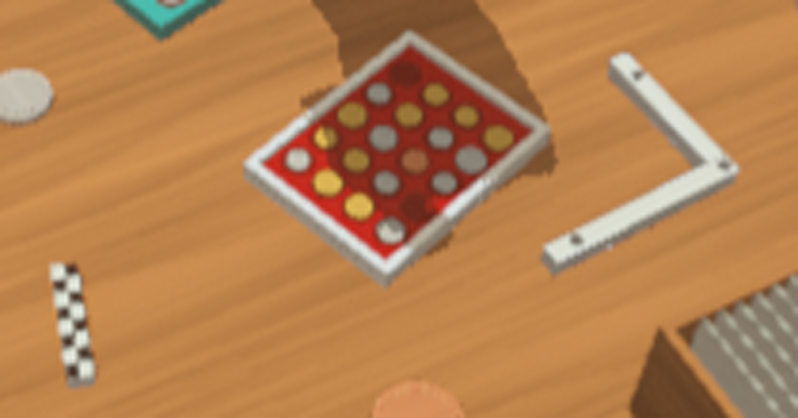

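View pics/c1.png

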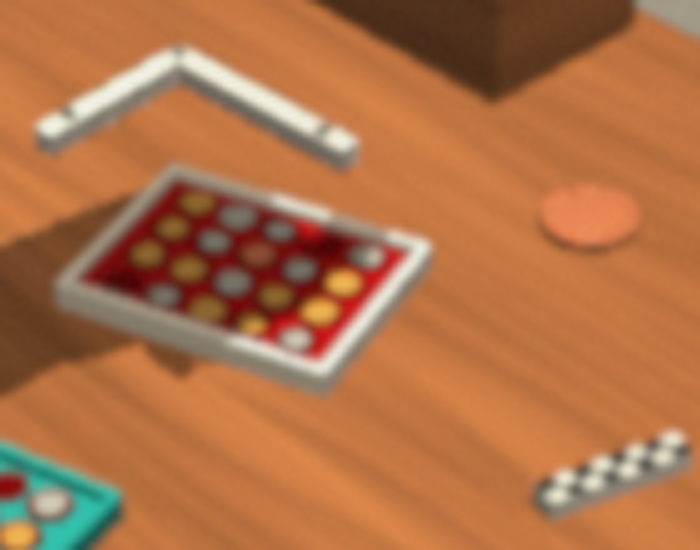

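The crops confirm it. Scene crop: white/red tray with corners (409,32), (550,128), (387,270), (246,165), the L-stop open towards it, and the checked bar at lower left. Next I fit poses to the corners from both views.

Run:
```python
from h import *
from scipy.optimize import least_squares
np.set_printoptions(precision=3,suppress=True)
C={c:arm.camera_info(c) for c in('scene','side')}
A=lambda L:np.array(L)/3.8+[225,190]-.37
B=lambda L:np.array(L)/5+[210,132]-.4
def fit(name,pts,s,d,x0):
    s,d=A(s),B(d)
    def res(x,sep=None):
        c,n=np.cos(x[2]),np.sin(x[2]);r=[]
        for cam,q in (('scene',s),('side',d)):
            if sep and cam!=sep: continue
            for p,u in zip(pts,q): r+=list(w2p(C[cam],[x[0]+c*p[0]-n*p[1],x[1]+n*p[0]+c*p[1],p[2]])-u)
        return r
    o=least_squares(res,x0);print(name,o.x,'rms',np.sqrt(np.mean(o.fun**2)))
    for k in C: print('  ',k,least_squares(res,x0,args=(k,)).x)
    return o.x
# tray corners: -x+y, +x+y, +x-y, -x-y
T=[(-60,80,16),(60,80,16),(60,-80,16),(-60,-80,16)]
t=fit('tray',T,[(409,32),(550,128),(387,270),(246,165)],[(57,285),(172,165),(432,242),(322,378)],[596,70,0])
S=[(0,0,16),(0,-130,16),(14,-130,16),(14,14,16),(-100,14,16),(-100,0,16)]
s=fit('stop',S,[(697,166),(545,246),(556,262),(738,168),(627,54),(612,68)],[(182,72),(338,155),(357,145),(180,46),(38,127),(47,140)],[680,230,0])
Bp=[(-40,8,12),(-40,-8,12),(40,-8,12),(40,8,12)]
b=fit('bar',Bp,[(75,263),(50,264),(69,380),(94,375)],[(538,490),(555,505),(690,445),(672,432)],[619,-161,0])
c,n=np.cos(s[2]),np.sin(s[2]);R=np.array([[c,n],[-n,c]])
print('tray in stop',R@(t[:2]-s[:2]),t[2]-s[2]); print('bar in stop',R@(b[:2]-s[:2]),b[2]-s[2])
print('home tray',s[:2]+R.T@[-60,-80],'bar home',s[:2]+R.T@[-60,-168]);print(arm.sense())
```

```text
tray [591.368  73.295   0.328] rms 0.5155129159935112
   scene [592.048  73.545   0.33 ]
   side [589.927  71.969   0.326]
stop [690.924 240.479   0.052] rms 1.0136082004370959
   scene [692.424 240.412   0.056]
   side [687.603 237.473   0.04 ]
bar [ 617.103 -165.404   -0.248] rms 0.5455076577058634
   scene [ 617.703 -165.331   -0.273]
   side [ 616.204 -165.816   -0.206]
tray in stop [-108.115 -161.781] 0.2763832880420297
bar in stop [ -94.827 -401.495] -0.3004346414892656
home tray [635.165 157.467] bar home [639.741  69.586]
{'time_s': 1.1, 'qpos': array([-0.218,  0.104,  0.097,  1.564,  0.   ,  1.353]), 'joint_vel': array([ 0.001,  0.001, -0.001,  0.001,  0.   ,  0.002]), 'joint_torque': array([  0.002, -55.676,  50.378,   0.001,  -0.   ,   0.   ]), 'tool_pos': array([600.036,   0.003, 209.633]), 'tcp_rot': array([2.221, 2.221, 0.   ]), 'contact_force': array([-1.123, -0.127, -1.036]), 'wrist_torque': array([-0.011, -0.01 , -0.016]), 'grip_force': 0.0, 'gripper_width': 85.13579663319109}
```

Call:
send_rows(
  increments=[
    [0, -1, 0, 0, 0, 0.37, 90],
    [0, -1, -0.6, 0, 0, 0, 90],
    [0, 0, -1, 0, 0, 0, 90],
    [0, 0, -1, 0, 0, 0, 90],
    [0, 0, -1, 0, 0, 0, 90],
    [0, 0, -1, 0, 0, 0, 90],
    [0, 0, -1, 0, 0, 0, 90],
    [0, 0, -1, 0, 0, 0, 90],
    [0, 0, -1, 0, 0, 0, 90],
    [0, 0, -0.4, 0, 0, 0, 90],
    [0, 0, 0, 0, 0, 0, 90],
    [0, 0, 0, 0, 0, 0, 90],
  ],
)

```text
time_s: 2.3
tool_pos: [600.6, -50.2, 10.8]
tcp_rot: [2.163, 2.277, 0.001]
contact_force: [-0.4, 0.7, 0.8]
gripper_width: 55.5
grip_force: 0.0
```

Call:
send_rows(
  increments=[
    [0, 0, -0.1, 0, 0, 0, 90],
    [0, 0, -0.1, 0, 0, 0, 90],
    [0, 0, 0, 0, 0, 0, 90],
  ],
)

```text
time_s: 2.6
tool_pos: [600.2, -50.0, 4.9]
tcp_rot: [2.163, 2.278, 0.0]
contact_force: [-0.1, 0.3, 0.3]
gripper_width: 55.5
grip_force: 0.0
```

Call:
send_rows(
  increments=[
    [0, 0, -0.1, 0, 0, 0, 90],
    [0, 0, -0.08, 0, 0, 0, 90],
    [0, 0, 0, 0, 0, 0, 90],
  ],
)

```text
time_s: 2.9
tool_pos: [599.7, -49.9, -0.3]
tcp_rot: [-2.163, -2.278, 0.0]
contact_force: [0.9, -0.7, -1.1]
gripper_width: 55.2
grip_force: 0.0
```

Call:
send_rows(
  increments=[
    [-0.01, 0.2, 0, 0, 0, 0, 90],
    [-0.01, 0.2, 0, 0, 0, 0, 90],
    [-0.01, 0.2, 0, 0, 0, 0, 90],
    [-0.01, 0.2, 0, 0, 0, 0, 90],
    [-0.01, 0.2, 0, 0, 0, 0, 90],
    [-0.01, 0.2, 0, 0, 0, 0, 90],
    [-0.01, 0.2, 0, 0, 0, 0, 90],
    [-0.01, 0.2, 0, 0, 0, 0, 90],
    [-0.01, 0.2, 0, 0, 0, 0, 90],
    [-0.01, 0.2, 0, 0, 0, 0, 90],
    [-0.01, 0.2, 0, 0, 0, 0, 90],
    [-0.01, 0.2, 0, 0, 0, 0, 90],
  ],
)

```text
time_s: 4.1
tool_pos: [597.0, 10.4, 0.1]
tcp_rot: [2.163, 2.278, 0.0]
contact_force: [0.3, 0.4, -0.3]
gripper_width: 55.6
grip_force: 0.0
```

```bash
cat >> h.py <<'E'
from scipy.optimize import least_squares
def red_pose(cam, guess):
    """tray pose from the red felt + white frame outline: min-area rect of the red felt near guess, rectified to z=14"""
    ci=arm.camera_info(cam); im=save(cam,'tmp.png')
    # rectified top view at z=16, 1 px = 0.5 mm, centred on guess
    n=480; g=(np.arange(n)-n/2)*.5
    X,Y=np.meshgrid(guess[0]+g,guess[1]-g)
    P=np.stack([X,Y,np.full_like(X,16)],-1).reshape(-1,3)
    M=np.array(ci['camera_from_world']);c=P@M[:3,:3].T+M[:3,3];u=c[:,:2]/c[:,2:];u=u*(1+ci['k1']*(u**2).sum(1,keepdims=True))
    mp=(u*[ci['fx'],ci['fy']]+[ci['cx'],ci['cy']]).astype(np.float32).reshape(n,n,2)
    return cv2.remap(im,mp[...,0],mp[...,1],cv2.INTER_CUBIC)
E
python3 - <<'E'
from h import *
a=red_pose('scene',(620,130));b=red_pose('side',(620,130))
cv2.imwrite('pics/r1.png',cv2.resize(np.hstack([a,b])[:,:,::-1],(800,400)))
print(arm.sense()['tool_pos'],arm.sense()['contact_force'])
E
```

```text
[5.96948966e+02 1.06706721e+01 1.13703844e-01] [ 0.35005727  0.71606673 -0.46299973]
```

View pics/r1.png

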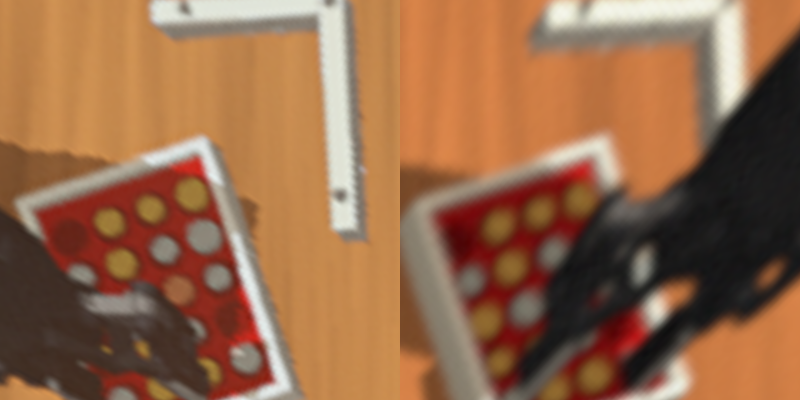

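The rectified view (scene left: tray corner (205,135) → x≈623, y≈169) shows the tray hasn't moved. The part-open fingertips passed above it without contact, so I'll back off and probe lower over bare desk.

Call:
send_rows(
  increments=[
    [0, 0, 0.8, 0, 0, 0, 90],
    [0.02, -0.8, 0, 0, 0, 0, 90],
    [0.04, -0.8, 0, 0, 0, 0, 90],
    [0.04, -0.8, 0, 0, 0, 0, 90],
    [0, 0, -0.8, 0, 0, 0, 90],
    [0, 0, -0.2, 0, 0, 0, 90],
    [0, 0, 0, 0, 0, 0, 90],
    [0, 0, 0, 0, 0, 0, 90],
  ],
)

```text
time_s: 5.0
tool_pos: [599.6, -49.7, -4.5]
tcp_rot: [2.163, 2.279, 0.0]
contact_force: [0.3, 0.3, 0.9]
gripper_width: 55.3
grip_force: 0.0
```

Call:
send_rows(
  increments=[
    [0, 0, -0.08, 0, 0, 0, 90],
    [0, 0, -0.08, 0, 0, 0, 90],
    [0, 0, 0, 0, 0, 0, 90],
  ],
)

```text
time_s: 5.3
tool_pos: [599.5, -49.8, -8.9]
tcp_rot: [2.163, 2.278, 0.0]
contact_force: [0.1, -0.4, 0.9]
gripper_width: 55.3
grip_force: 0.0
```

Call:
send_rows(
  increments=[
    [0, 0, -0.06, 0, 0, 0, 90],
    [0, 0, -0.06, 0, 0, 0, 90],
    [0, 0, 0, 0, 0, 0, 90],
  ],
)

```text
time_s: 5.6
tool_pos: [599.4, -50.0, -12.1]
tcp_rot: [-2.163, -2.278, 0.0]
contact_force: [-0.6, -0.5, 0.6]
gripper_width: 55.1
grip_force: 0.0
```

Run:
```python
from h import *
a=save('side','d2.png');b=save('scene','s2.png')
ca,cb=arm.camera_info('side'),arm.camera_info('scene');t=arm.sense()['tool_pos']
o=[]
for im,ci in((a,ca),(b,cb)):
    u=w2p(ci,[t[0],t[1],0]).astype(int);print(u)
    o.append(cv2.resize(im[u[1]-40:u[1]+40,u[0]-40:u[0]+40],(400,400),interpolation=cv2.INTER_CUBIC))
cv2.imwrite('pics/t2.png',np.hstack(o)[:,:,::-1])
```

```text
[293 209]
[285 252]
```

View pics/t2.png

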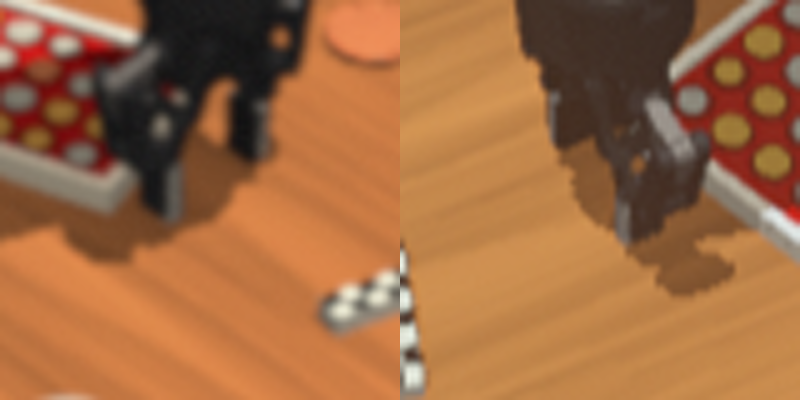

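Run:
```python
from h import *
S,D=arm.camera_info('scene'),arm.camera_info('side')
for z in(0,5,10,15,20): print(z,p2w(D,(286,213.4),z),p2w(D,(305,200.5),z),p2w(S,(291,260),z),p2w(S,(278,242),z))
```

```text
0 [574.74379466 -47.69440265] [645.26487894 -45.10543349] [624.82380866 -48.47449354] [564.28316096 -52.42192476]
5 [570.73010046 -51.81029391] [640.84860966 -49.23610408] [627.85121029 -50.15567281] [567.65464193 -54.08066903]
10 [566.71640625 -55.92618518] [636.43234037 -53.36677468] [630.87861193 -51.83685208] [571.02612291 -55.7394133 ]
15 [562.70271205 -60.04207644] [632.01607109 -57.49744527] [633.90601356 -53.51803135] [574.39760389 -57.39815757]
20 [558.68901785 -64.1579677 ] [627.5998018  -61.62811587] [636.9334152  -55.19921063] [577.76908486 -59.05690184]
```

The tips triangulate to about 8–10 mm above the desk at TCP −12, so I lower another 4 mm and check the force.

Call:
send_rows(
  increments=[
    [0, 0, -0.08, 0, 0, 0, 90],
    [0, 0, -0.08, 0, 0, 0, 90],
    [0, 0, 0, 0, 0, 0, 90],
  ],
)

```text
time_s: 6.0
tool_pos: [599.2, -49.9, -16.3]
tcp_rot: [-2.163, -2.278, 0.0]
contact_force: [-0.7, 0.1, -0.2]
gripper_width: 55.2
grip_force: 0.0
```

Call:
send_rows(
  increments=[
    [-0.01, 0.2, 0, 0, 0, 0, 90],
    [-0.01, 0.2, 0, 0, 0, 0, 90],
    [-0.01, 0.2, 0, 0, 0, 0, 90],
    [-0.01, 0.2, 0, 0, 0, 0, 90],
    [-0.01, 0.2, 0, 0, 0, 0, 90],
    [-0.01, 0.2, 0, 0, 0, 0, 90],
  ],
)

```text
time_s: 6.6
tool_pos: [598.0, -19.8, -15.8]
tcp_rot: [2.163, 2.278, -0.001]
contact_force: [0.4, -2.3, -0.0]
gripper_width: 55.3
grip_force: 1.2
```

Call:
send_rows(
  increments=[
    [-0.01, 0.2, 0, 0, 0, 0, 90],
    [-0.01, 0.2, 0, 0, 0, 0, 90],
    [-0.01, 0.2, 0, 0, 0, 0, 90],
    [-0.01, 0.2, 0, 0, 0, 0, 90],
    [-0.01, 0.2, 0, 0, 0, 0, 90],
    [-0.01, 0.2, 0, 0, 0, 0, 90],
    [-0.01, 0.2, 0, 0, 0, 0, 90],
    [-0.01, 0.2, 0, 0, 0, 0, 90],
    [-0.01, 0.2, 0, 0, 0, 0, 90],
    [-0.01, 0.2, 0, 0, 0, 0, 90],
    [-0.01, 0.2, 0, 0, 0, 0, 90],
    [-0.01, 0.2, 0, 0, 0, 0, 90],
    [0, 0, 0, 0, 0, 0, 90],
  ],
)

```text
time_s: 7.9
tool_pos: [595.0, 41.0, -15.9]
tcp_rot: [-2.162, -2.279, -0.001]
contact_force: [-0.5, -0.5, 0.8]
gripper_width: 55.4
grip_force: 0.0
```

Run:
```python
from h import *
a=red_pose('scene',(620,130));b=red_pose('side',(620,130))
cv2.imwrite('pics/r2.png',cv2.resize(np.hstack([a,b])[:,:,::-1],(800,400)))
print(arm.sense()['tool_pos'],arm.sense()['contact_force'])
```

```text
[595.09527539  40.48911454 -15.93065193] [ 0.7635248  -0.02637844  0.93820372]
```

View pics/r2.png

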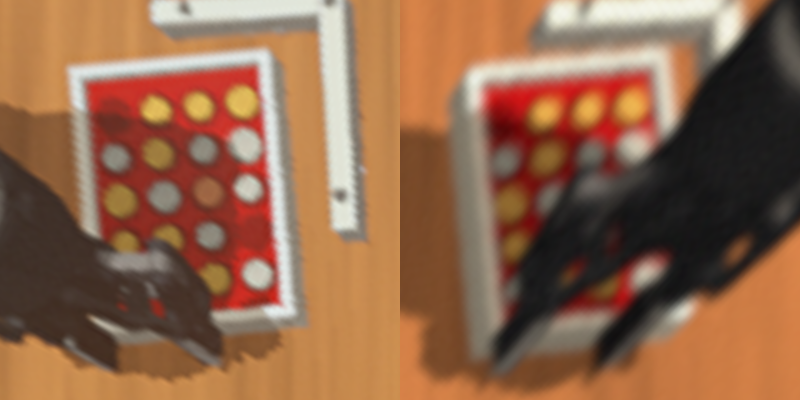

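Call:
send_rows(
  increments=[
    [0, -0.5, 0, 0, 0, 0, 90],
    [0, 0, 1, 0, 0, 0, 90],
    [0, 0, 0.8, 0, 0, 0, 90],
    [-0.3, 0.4, 0, 0, 0, 0.9, 90],
  ],
)

```text
time_s: 8.4
tool_pos: [590.3, 35.4, 32.5]
tcp_rot: [2.014, 2.405, 0.004]
contact_force: [-0.0, 0.9, -0.5]
gripper_width: 55.4
grip_force: 0.0
```

```bash
python3 -c "
from cell import arm
s=arm.sense();print(s['qpos'],s['tool_pos'],s['tcp_rot'])"
```

```text
[-1.61040333e-01  1.15415628e-01 -2.13859602e-01  1.23591297e+00
 -4.25876332e-05  1.23341469e+00] [590.33845931  35.38610181  32.51735726] [2.01408855 2.40470933 0.00443595]
```

Call:
send_rows(
  increments=[
    [-0.25, 0.34, 0, 0, 0, 0.94, 90],
    [-0.25, 0.34, 0, 0, 0, 0.94, 90],
    [-0.25, 0.34, 0, 0, 0, 0.94, 90],
    [-0.25, 0.34, 0, 0, 0, 0.94, 90],
    [-0.25, 0.34, 0, 0, 0, 0.94, 90],
    [-0.25, 0.34, 0, 0, 0, 0.94, 90],
    [-0.25, 0.34, 0, 0, 0, 0.94, 90],
    [-0.25, 0.34, 0, 0, 0, 0.94, 90],
    [-0.25, 0.34, 0, 0, 0, 0.94, 90],
    [-0.25, 0.34, 0, 0, 0, 0.94, 90],
    [-0.25, 0.34, 0, 0, 0, 0.95, 90],
    [0, 0, 0, 0, 0, 0, 90],
    [0, 0, 0, 0, 0, 0, 90],
  ],
)

```text
time_s: 9.7
tool_pos: [519.2, 130.4, 29.2]
tcp_rot: [-0.075, 3.14, 0.0]
contact_force: [0.4, 0.8, -1.1]
gripper_width: 55.4
grip_force: 0.0
```

Call:
send_rows(
  increments=[
    [0, 0, -1, 0, 0, 0, 90],
    [0, 0, -0.8, 0, 0, 0, 90],
    [0, 0, 0, 0, 0, 0, 90],
    [0.2, 0.01, 0, 0, 0, 0, 90],
    [0.2, 0.01, 0, 0, 0, 0, 90],
    [0.2, 0.01, 0, 0, 0, 0, 90],
    [0.2, 0.01, 0, 0, 0, 0, 90],
    [0.2, 0.01, 0, 0, 0, 0, 90],
    [0.2, 0.01, 0, 0, 0, 0, 90],
    [0.2, 0.01, 0, 0, 0, 0, 90],
    [0.1, 0.005, 0, 0, 0, 0, 90],
  ],
)

```text
time_s: 10.8
tool_pos: [556.7, 132.8, -15.9]
tcp_rot: [-0.081, 3.141, -0.0]
contact_force: [-3.0, -0.3, 2.8]
gripper_width: 55.2
grip_force: 2.2
```

Call:
send_rows(
  increments=[
    [0.06, 0, 0, 0, 0, 0, 90],
    [0.06, 0, 0, 0, 0, 0, 90],
    [0.06, 0, 0, 0, 0, 0, 90],
  ],
)

```text
time_s: 11.1
tool_pos: [560.7, 132.9, -15.9]
tcp_rot: [0.081, -3.14, -0.0]
contact_force: [-3.3, -0.1, 1.5]
gripper_width: 55.5
grip_force: 1.9
```

Call:
send_rows(
  increments=[
    [0.05, 0, 0, 0, 0, 0, 90],
    [0.05, 0, 0, 0, 0, 0, 90],
    [0.04, 0, 0, 0, 0, 0, 90],
  ],
)

```text
time_s: 11.4
tool_pos: [564.4, 132.9, -15.9]
tcp_rot: [-0.081, 3.141, 0.0]
contact_force: [-3.5, 0.7, 2.3]
gripper_width: 55.1
grip_force: 1.8
```

Call:
send_rows(
  increments=[
    [0.04, 0, 0, 0, 0, 0, 90],
    [0.04, 0, 0, 0, 0, 0, 90],
    [0.04, 0, 0, 0, 0, 0, 90],
  ],
)

```text
time_s: 11.7
tool_pos: [566.4, 132.9, -16.0]
tcp_rot: [0.081, -3.139, 0.0]
contact_force: [-10.7, -0.6, 8.3]
gripper_width: 55.3
grip_force: 5.4
```

Call:
send_rows(
  increments=[
    [0.04, 0, 0, 0, 0, 0, 90],
    [0.04, 0, 0, 0, 0, 0, 90],
  ],
)

```text
time_s: 11.9
tool_pos: [566.6, 132.8, -16.1]
tcp_rot: [0.081, -3.135, 0.001]
contact_force: [-20.2, -0.9, 14.9]
gripper_width: 55.1
grip_force: 10.2
```

Call:
send_rows(
  increments=[
    [-0.6, 0, 0, 0, 0, 0, 90],
    [0, 0, 0.9, 0, 0, 0, 90],
    [0, 0, 0.9, 0, 0, 0, 90],
    [0.3, -0.34, 0, 0, 0, -0.94, 90],
    [0.3, -0.34, 0, 0, 0, -0.94, 90],
    [0.3, -0.34, 0, 0, 0, -0.94, 90],
    [0.3, -0.34, 0, 0, 0, -0.94, 90],
    [0.3, -0.34, 0, 0, 0, -0.94, 90],
    [0.3, -0.34, 0, 0, 0, -0.94, 90],
    [0.3, -0.34, 0, 0, 0, -0.94, 90],
    [0.3, -0.34, 0, 0, 0, -0.94, 90],
    [0.3, -0.34, 0, 0, 0, -0.94, 90],
    [0.3, -0.34, 0, 0, 0, -0.94, 90],
    [0.3, -0.34, 0, 0, 0, -0.94, 90],
    [0.3, -0.34, 0, 0, 0, -0.91, 90],
    [0, 0, 0, 0, 0, 0, 90],
  ],
)

```text
time_s: 13.5
tool_pos: [645.7, 29.7, 29.3]
tcp_rot: [2.166, 2.273, 0.001]
contact_force: [-0.3, 0.2, -0.5]
gripper_width: 55.5
grip_force: 0.0
```

Run:
```python
from h import *
a=red_pose('scene',(620,130));b=red_pose('side',(620,130))
cv2.imwrite('pics/r3.png',cv2.resize(np.hstack([a,b])[:,:,::-1],(800,400)))
print(arm.sense()['tool_pos'],arm.sense()['tcp_rot'])
```

```text
[644.48970654  30.9060691   29.12807828] [2.15926430e+00 2.28142942e+00 6.55563710e-04]
```

View pics/r3.png

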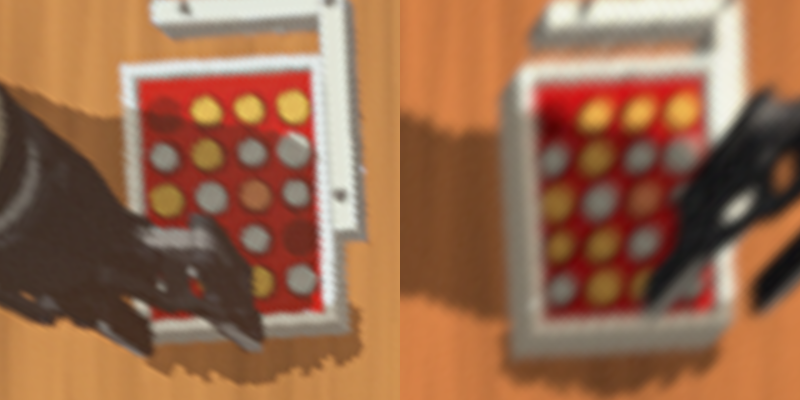

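The tray now lies on the long arm; about 18 mm remains to the short arm (scene top edge row 60 against arm row 28). Final +y push next.

Call:
send_rows(
  increments=[
    [0, 0, -1, 0, 0, 0, 90],
    [0, 0, -0.8, 0, 0, 0, 90],
    [0, 0, 0, 0, 0, 0, 90],
    [-0.01, 0.2, 0, 0, 0, 0, 90],
    [-0.01, 0.2, 0, 0, 0, 0, 90],
    [-0.01, 0.2, 0, 0, 0, 0, 90],
    [-0.01, 0.2, 0, 0, 0, 0, 90],
    [-0.01, 0.2, 0, 0, 0, 0, 90],
    [0, 0.1, 0, 0, 0, 0, 90],
  ],
)

```text
time_s: 14.5
tool_pos: [643.5, 58.6, -15.2]
tcp_rot: [2.162, 2.277, 0.001]
contact_force: [-0.3, -4.3, 3.2]
gripper_width: 55.1
grip_force: 2.3
```

Call:
send_rows(
  increments=[
    [0, 0.06, 0, 0, 0, 0, 90],
    [0, 0.06, 0, 0, 0, 0, 90],
  ],
)

```text
time_s: 14.7
tool_pos: [643.2, 61.3, -15.7]
tcp_rot: [2.163, 2.278, 0.0]
contact_force: [-0.4, -4.5, 3.7]
gripper_width: 55.1
grip_force: 2.2
```

Call:
send_rows(
  increments=[
    [0, 0.05, 0, 0, 0, 0, 90],
    [0, 0.05, 0, 0, 0, 0, 90],
    [0, 0.05, 0, 0, 0, 0, 90],
  ],
)

```text
time_s: 15.0
tool_pos: [643.0, 65.1, -15.9]
tcp_rot: [2.163, 2.278, -0.0]
contact_force: [-0.1, -4.2, 3.9]
gripper_width: 55.3
grip_force: 2.4
```

Call:
send_rows(
  increments=[
    [0, 0.05, 0, 0, 0, 0, 90],
    [0, 0.05, 0, 0, 0, 0, 90],
  ],
)

```text
time_s: 15.2
tool_pos: [643.0, 67.6, -15.9]
tcp_rot: [2.163, 2.278, -0.0]
contact_force: [-0.9, -5.4, 4.0]
gripper_width: 55.6
grip_force: 2.4
```

Call:
send_rows(
  increments=[
    [0, 0.05, 0, 0, 0, 0, 90],
    [0, 0.05, 0, 0, 0, 0, 90],
  ],
)

```text
time_s: 15.4
tool_pos: [643.3, 68.1, -15.8]
tcp_rot: [2.162, 2.275, -0.004]
contact_force: [0.6, -18.9, 3.2]
gripper_width: 55.3
grip_force: 8.8
```

Call:
send_rows(
  increments=[
    [0, 0.04, 0, 0, 0, 0, 90],
    [0, 0.04, 0, 0, 0, 0, 90],
  ],
)

```text
time_s: 15.6
tool_pos: [643.6, 68.3, -15.7]
tcp_rot: [2.162, 2.272, -0.007]
contact_force: [1.3, -24.8, 1.4]
gripper_width: 55.3
grip_force: 12.4
```

Call:
send_rows(
  increments=[
    [0, -0.6, 0, 0, 0, 0, 90],
    [0, 0, 0.9, 0, 0, 0, 90],
    [0, 0, 0.9, 0, 0, 0, 90],
    [-0.09, -0.96, 0, 0, 0, 0, 135],
    [-0.09, -0.96, 0, 0, 0, 0, 135],
    [-0.09, -0.96, 0, 0, 0, 0, 135],
    [-0.09, -0.96, 0, 0, 0, 0, 135],
    [-0.09, -0.96, 0, 0, 0, 0, 135],
    [-0.09, -0.96, 0, 0, 0, 0, 135],
    [-0.09, -0.96, 0, 0, 0, 0, 135],
    [-0.09, -0.96, 0, 0, 0, 0, 135],
    [-0.09, -0.96, 0, 0, 0, 0, 135],
    [-0.09, -0.96, 0, 0, 0, 0, 135],
    [-0.09, -0.96, 0, 0, 0, 0, 135],
    [0, 0, 0, 0, 0, 0, 135],
    [0, 0, 0, 0, 0, 0, 135],
  ],
)

```text
time_s: 17.2
tool_pos: [617.9, -206.3, 28.4]
tcp_rot: [-2.163, -2.276, -0.002]
contact_force: [-0.7, 0.1, 0.4]
gripper_width: 40.4
grip_force: 0.0
```

Run:
```python
from h import *
a=red_pose('scene',(620,130));b=red_pose('scene',(630,-160))
cv2.imwrite('pics/r4.png',cv2.resize(np.hstack([a,b])[:,:,::-1],(800,400)))
print(arm.sense()['tool_pos'],arm.sense()['tcp_rot'])
```

```text
[ 618.18017142 -205.61928156   28.68434083] [-2.16163799e+00 -2.27813192e+00 -1.15014478e-03]
```

View pics/r4.png

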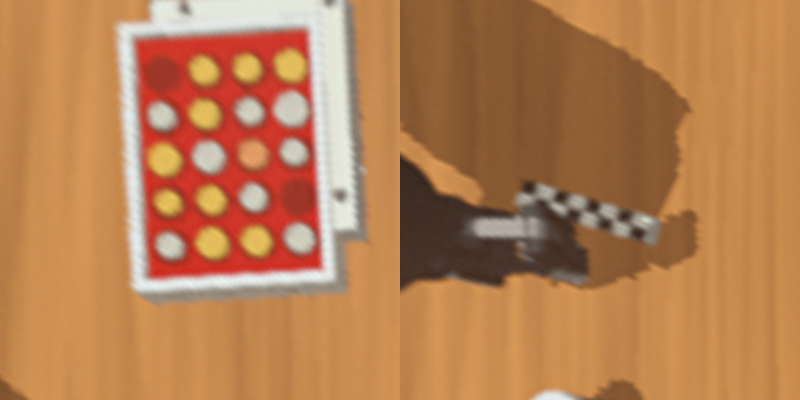

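The tray is flush against both arms (scene, left half). The bar is right of the fingers at (590,212), untouched. I descend behind it.

Call:
send_rows(
  increments=[
    [0, 0, -0.8, 0, 0, 0, 135],
    [0, 0, -0.6, 0, 0, 0, 135],
    [0, 0, 0, 0, 0, 0, 135],
    [0, 0, 0, 0, 0, 0, 135],
  ],
)

```text
time_s: 17.7
tool_pos: [617.9, -206.1, -6.3]
tcp_rot: [-2.162, -2.278, 0.0]
contact_force: [0.0, -0.8, 0.7]
gripper_width: 40.2
grip_force: 0.0
```

Call:
send_rows(
  increments=[
    [0, 0, -0.06, 0, 0, 0, 135],
    [0, 0, -0.06, 0, 0, 0, 135],
    [0, 0, 0, 0, 0, 0, 135],
  ],
)

```text
time_s: 18.0
tool_pos: [618.5, -207.0, -8.5]
tcp_rot: [2.163, 2.278, 0.0]
contact_force: [-0.8, -0.5, 0.2]
gripper_width: 40.2
grip_force: 0.0
```

Call:
send_rows(
  increments=[
    [0, 0, -0.06, 0, 0, 0, 135],
    [0, 0, -0.06, 0, 0, 0, 135],
    [0, 0, 0, 0, 0, 0, 135],
  ],
)

```text
time_s: 18.3
tool_pos: [618.1, -206.8, -12.1]
tcp_rot: [-2.163, -2.278, 0.0]
contact_force: [-0.3, 0.7, -0.4]
gripper_width: 40.0
grip_force: 0.0
```

Call:
send_rows(
  increments=[
    [0, 0.2, 0, 0, 0, 0, 135],
    [0, 0.2, 0, 0, 0, 0, 135],
    [0, 0.2, 0, 0, 0, 0, 135],
    [0, 0.2, 0, 0, 0, 0, 135],
    [0, 0.2, 0, 0, 0, 0, 135],
    [0, 0.2, 0, 0, 0, 0, 135],
    [0, 0.2, 0, 0, 0, 0, 135],
    [0, 0.2, 0, 0, 0, 0, 135],
    [0, 0.2, 0, 0, 0, 0, 135],
    [0, 0.2, 0, 0, 0, 0, 135],
  ],
)

```text
time_s: 19.3
tool_pos: [618.3, -156.5, -11.8]
tcp_rot: [2.163, 2.278, 0.0]
contact_force: [0.3, -1.2, 1.0]
gripper_width: 40.3
grip_force: 0.6
```

Run:
```python
from h import *
for c in('scene','side'):
    save(c,c+'b.png');ci=arm.camera_info(c)
    print([(r['p'],p2w(ci,r['centre'],0)) for r in arm.landmark_of(c,'bar')[:2]])
    a=red_pose(c,(620,-130));g=a.astype(int);w=((g.min(2)>130)&(g.max(2)-g.min(2)<50)).astype(np.uint8)
    w=cv2.morphologyEx(w,cv2.MORPH_CLOSE,np.ones((25,25)))
    n,l,s,ce=cv2.connectedComponentsWithStats(w)
    for i in range(1,n):
        if s[i,4]>300:
            r=cv2.minAreaRect(np.argwhere(l==i)[:,::-1].astype(np.float32));print(c,500+r[0][0]/2,-10-r[0][1]/2,np.array(r[1])/2,r[2])
print(arm.sense()['tool_pos'],arm.sense()['contact_force'])
```

```text
[(0.4, array([ 607.40028842, -135.84166419])), (0.33, array([764.1369662 , -13.52272844]))]
scene 604.5 -129.0 [ 9. 34.] 90.0
[(0.4, array([ 612.96645184, -142.37763101]))]
[ 618.16440353 -156.8986764   -12.01473112] [-0.184051   -0.07836586 -0.55645196]
```

Call:
send_rows(
  increments=[
    [0.03, 0.24, 0, 0, 0, 0, 135],
    [0.03, 0.24, 0, 0, 0, 0, 135],
    [0.03, 0.24, 0, 0, 0, 0, 135],
    [0.03, 0.24, 0, 0, 0, 0, 135],
    [0.03, 0.24, 0, 0, 0, 0, 135],
    [0.03, 0.24, 0, 0, 0, 0, 135],
    [0.03, 0.24, 0, 0, 0, 0, 135],
    [0.03, 0.24, 0, 0, 0, 0, 135],
    [0.03, 0.24, 0, 0, 0, 0, 135],
    [0.03, 0.24, 0, 0, 0, 0, 135],
    [0.03, 0.24, 0, 0, 0, 0, 135],
    [0.03, 0.24, 0, 0, 0, 0, 135],
    [0.03, 0.24, 0, 0, 0, 0, 135],
    [0.03, 0.24, 0, 0, 0, 0, 135],
    [0.03, 0.24, 0, 0, 0, 0, 135],
    [0.03, 0.24, 0, 0, 0, 0, 135],
    [0.03, 0.24, 0, 0, 0, 0, 135],
    [0.03, 0.24, 0, 0, 0, 0, 135],
    [0.03, 0.24, 0, 0, 0, 0, 135],
    [0, 0, 0, 0, 0, 0, 135],
  ],
)

```text
time_s: 21.6
tool_pos: [632.6, -41.9, -11.9]
tcp_rot: [-2.162, -2.279, -0.0]
contact_force: [0.6, -0.6, 0.4]
gripper_width: 40.2
grip_force: 0.0
```

Run:
```python
from h import *
t=arm.sense()['tool_pos'];print(t)
o=[]
for c in('scene','side'):
    a=red_pose(c,(t[0],t[1]+30));o.append(a[100:380,80:400]);ci=arm.camera_info(c)
    print([(r['p'],p2w(ci,r['centre'],0)) for r in arm.landmark_of(c,'bar')[:2]])
cv2.imwrite('pics/r5.png',np.hstack(o)[:,:,::-1])
```

```text
[632.58463045 -41.94987565 -11.87996798]
[(0.49, array([629.98998993, -23.97968166]))]
[(0.61, array([624.32304658, -26.75863435]))]
```

View pics/r5.png

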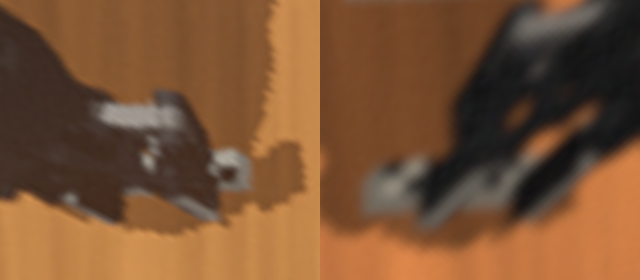

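The bar is square against both fingers, spanning roughly x 588–672 (scene right end at (250,170)). Continuing with a slight +x drift.

Call:
send_rows(
  increments=[
    [0.035, 0.24, 0, 0, 0, 0, 135],
    [0.035, 0.24, 0, 0, 0, 0, 135],
    [0.035, 0.24, 0, 0, 0, 0, 135],
    [0.035, 0.24, 0, 0, 0, 0, 135],
    [0.035, 0.24, 0, 0, 0, 0, 135],
    [0.035, 0.24, 0, 0, 0, 0, 135],
    [0.035, 0.24, 0, 0, 0, 0, 135],
    [0.035, 0.24, 0, 0, 0, 0, 135],
    [0.035, 0.24, 0, 0, 0, 0, 135],
    [0.035, 0.24, 0, 0, 0, 0, 135],
    [0.035, 0.24, 0, 0, 0, 0, 135],
    [0.035, 0.24, 0, 0, 0, 0, 135],
    [0.035, 0.24, 0, 0, 0, 0, 135],
    [0.03, 0.2, 0, 0, 0, 0, 135],
  ],
)

```text
time_s: 23.2
tool_pos: [644.7, 40.7, -11.9]
tcp_rot: [2.163, 2.278, 0.0]
contact_force: [-0.5, -0.2, 0.8]
gripper_width: 39.8
grip_force: 0.4
```

Call:
send_rows(
  increments=[
    [0, 0.08, 0, 0, 0, 0, 135],
    [0, 0.08, 0, 0, 0, 0, 135],
    [0, 0.06, 0, 0, 0, 0, 135],
    [0, 0.06, 0, 0, 0, 0, 135],
    [0, 0, 0, 0, 0, 0, 135],
  ],
)

```text
time_s: 23.7
tool_pos: [644.6, 47.2, -11.9]
tcp_rot: [2.163, 2.278, 0.0]
contact_force: [-0.2, -0.4, 0.9]
gripper_width: 40.2
grip_force: 0.1
```

Call:
send_rows(
  increments=[
    [0, 0.05, 0, 0, 0, 0, 135],
    [0, 0.05, 0, 0, 0, 0, 135],
    [0, 0.05, 0, 0, 0, 0, 135],
    [0, 0, 0, 0, 0, 0, 135],
  ],
)

```text
time_s: 24.1
tool_pos: [644.7, 51.0, -11.9]
tcp_rot: [2.163, 2.278, 0.0]
contact_force: [0.7, -0.6, -0.6]
gripper_width: 40.2
grip_force: 0.2
```

Call:
send_rows(
  increments=[
    [0, 0.05, 0, 0, 0, 0, 135],
    [0, 0.05, 0, 0, 0, 0, 135],
    [0, 0, 0, 0, 0, 0, 135],
  ],
)

```text
time_s: 24.4
tool_pos: [644.6, 53.6, -11.9]
tcp_rot: [-2.163, -2.278, -0.0]
contact_force: [-0.1, 0.5, 1.3]
gripper_width: 40.0
grip_force: 0.2
```

Call:
send_rows(
  increments=[
    [0, 0.05, 0, 0, 0, 0, 135],
    [0, 0.05, 0, 0, 0, 0, 135],
    [0, 0, 0, 0, 0, 0, 135],
  ],
)

```text
time_s: 24.7
tool_pos: [645.0, 55.8, -11.3]
tcp_rot: [2.163, 2.277, 0.001]
contact_force: [-1.0, -1.1, 4.6]
gripper_width: 39.8
grip_force: 2.0
```

Run:
```python
from h import *
t=arm.sense();print(t['tool_pos'],t['contact_force'])
for c in('scene','side'):
    save(c,c+'c.png');ci=arm.camera_info(c)
    print([(r['p'],p2w(ci,r['centre'],0)) for n in('bar','tray') for r in arm.landmark_of(c,n)[:1]])
```

```text
[645.02589031  55.81892411 -11.31220365] [-1.03290171 -1.08509801  4.58125661]
[(0.43, array([635.92635874,  77.33922685])), (0.82, array([215.94369266, 272.42826905]))]
[(0.6, array([683.06732902, 230.08344016])), (0.84, array([347.71800404,  48.97624889]))]
```

Call:
send_rows(
  increments=[
    [0, -0.3, 0, 0, 0, 0, 135],
    [0, -0.5, 0, 0, 0, 0, 135],
    [0, 0, 0.9, 0, 0, 0, 135],
    [0, -1, 0.9, 0, 0, 0, 135],
    [0, -1, 0, 0, 0, 0, 135],
    [0, -1, 0, 0, 0, 0, 135],
    [0, -1, 0, 0, 0, 0, 135],
    [0, -1, 0, 0, 0, 0, 135],
    [0, 0, 0, 0, 0, 0, 135],
  ],
)

```text
time_s: 25.9
tool_pos: [644.2, -92.8, 32.6]
tcp_rot: [2.167, 2.274, -0.001]
contact_force: [-0.9, 0.3, -0.8]
gripper_width: 40.4
grip_force: 0.0
```

```bash
cat > m.py <<'E'
from h import *
print(arm.sense()['tool_pos'])
for c in('scene','side'):
    ci=arm.camera_info(c);a=red_pose(c,(640,60));g=cv2.cvtColor(a,cv2.COLOR_RGB2GRAY);h=a.astype(int)
    print(c,[(r['p'],p2w(ci,r['centre'],0).round(1)) for r in arm.landmark_of(c,'bar')[:2]])
    # character map: columns x 570..720 step 3 mm, rows y 100..40 step 2 mm (plane z=16)
    for y in np.arange(100,38,-2):
        s=''
        for x in np.arange(570,712,2.5):
            p=h[int(240-(y-60)*2),int(240+(x-640)*2)]
            s+='W' if p.min()>150 else 'g' if p.max()-p.min()<45 and p.max()>90 else '#' if p.max()<90 else 'r' if p[0]>110 and p[1]<60 else '.'
        print(int(y),s)
E
python3 m.py
```

```text
[644.20349707 -92.84528888  32.63187597]
scene [(0.83, array([635.3,  70.7])), (0.26, array([ 453.3, -440.2]))]
100 ....WWW....WWWWW..r.........rrr.......rrr..gWWg.r.WWWgg..
98 ....WWWg.r.gWWWg.rrr........rrr.......rrrr......r.WWWgg..
96 ....WWWg.rr.ggg..rrrr......rrrrr.....rrrrrrr.rrrr.WWWgg..
94 ....WWWg.rrr....rrrrrr....rrrrrrrrrrrrrrrrrrrrrrr.WWWgg..
92 ....WWWW.rrrrrrrrrrrrrrrrrrrrrrrrrrrrrrrrrrrrrrrr.WWWgg..
90 ....WWWg.rrrrrrrrrrrrrrrrrrrrrrrrrrrrrrrrrrr......WWWgg..
88 ....WWWg.rrrrrrrrrrrrrrrrrrrr................WWWWWWWWgg..
86 ....WWWg.rrrrr.................WW...WWWWWWWWWWWWWWWWWgg..
84 ....WWWW.........W...WWWWWWWWWWWWWWWWWWWWWWWWWWWWWWWWgg..
82 ....WWWWWWWWWWWWWWWWWWWWWWWWWWWWWWWWWWWWWWWWWWWWWWWWWgg..
80 ....WWWWWWWWWWWWWWWWWWWWWWWWWWWWWWWWWWWWWWWWWWggWWWgggg..
78 ....WWWWWWWWWWWWWWWWWWWWWWWWWWggWWWWWggggWWWWWggggggggg..
76 .....WWWWWWWWWWgWWWWWggggWWWWggggWWWWWg#gWWWWWggggggggg..
74 ......gggggggggggWWWWWg#gWWWWg##gWWWWWg#gWWWWWgg.........
72 .......ggggggg##gWWWWWg#gWWWWWg#gWWWWWgggWWWWWg..........
70 ........ggggggg#gWWWWWggggWWWWgggWWWWWWWWggggWg..........
68 ........
[... 2132 characters left out ...]
WWWggggWWWggg................
60 ......gggggggggggggWWWWgggWWWWWggggWWWggg................
58 ......ggggggggggggggWWgggggWWWgggggggggg.................
56 .......ggggggggggggggggggggggggggggggggg.................
54 .......gggggggggggggggggggggggggggggggg..................
52 .......gggggggggggggggggggggggggggg......................
50 .......ggggggggggggggggg.................................
48 .......ggggggggggggggg...................................
46 .......gggggggggg........................................
44 ........................................................#
42 .......................................................##
40 .......................................................##
```

```bash
python3 -c "
from cell import arm
print(arm.finish_job())"
```

```text
the job is handed in; nothing more can be done
None
```

I handed the job in with the tray flush in the corner of the stop and the scale bar flat against its free short side, about centred. The last camera check showed no visible gap, but the hand-in call returned no verdict.

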